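Run the weld nuts into one corner of the tote and hold it there

ROBOT

A 6-joint arm with a two-finger parallel gripper is mounted at the origin on the work surface. World frame = base frame: x ahead of the robot, y to its left, z up, the work surface at z = 0. Lengths are in m, angles in rad, forces in N, time in s.
With the tool pointing down it reaches from about 0.35 to 0.975 m from the base axis. Payload 4.9 kg.
Tool frame: the origin (TCP) lies midway between the tips of the shut fingers; the grasp point (between the pads) lies 19 mm behind it (manip.pinch_z is the x of the grasp point in the tool frame, in m); x points along the fingers, y is the direction in which the jaws open and shut, and the axes are right-handed (so a half turn about x gives the same grasp; the last joint's range is limited). The gripper opens to 85 mm and grips with 20 to 120 N. Pads are 22 mm wide; open, the fingers measure 114 mm over their backs; the gripper's body (76 mm by 85 mm) begins 54 mm behind the grasp point. The pads swing forward as they close: fully open they stand 13 mm farther back than shut.
Start: joints at [-1.381, 0.053, 1.613, -0, 1.476, -0.119], TCP at [0.19, -0.595, 0.231] pointing down, gripper open.
Joint ranges: [-3.01, 3.01], [-1.01, 2.22], [0.06, 2.58], [-1.02, 4.17], [0.09, 2.62], [-3.14, 3.14]. Speed limits (rad/s): [2.57, 2.57, 3.14, 3.14, 3.14, 3.14].

INTERFACE

Orientations are given as a unit quaternion [w, x, y, z].
In Python, from plant import sensors, cams, workorder, manip gives the robot as it stands.
- The arm moves only by the tool drive_tool, never from a script. Its argument "series" is a list of rows, each an object of numbers: "x", "y", "z": the shift along the tool's x, y, z in units of 25 mm (1.0 is 25 mm); "ax", "ay", "az": the turn, a rotation vector about the tool's x, y, z in units of 5 degrees (1.0 is 5 degrees). A call has 1 to 5 rows; each row is the pose to reach, as a shift and turn from the pose commanded when the call began, along the tool's axes at that moment; what a row does not reach only later rows make up. A row lasts 1/12 s, in which the tool goes at most 41.7 mm and 7.16 degrees, less where a joint would pass 70% of its speed; a pose out of reach is approached as far as the arm can. A call with a gripper value outside its range is refused whole. "hand" is the opening, from 0 (shut) to 1 (fully open), set as the call begins (left out, the last holds). The fingers move at their own pace and stop on an object; the grip force is fixed at half the most. Time passes only in rows, so rows that repeat a pose let the fingers close. It gives the time, the measured TCP pose, the force and the opening at its end, in the units of the state.
- sensors.state(): the state, without advancing time (a new reading comes with each control period).
- cams.grab_frame(name): name is "scene" or "top" or "wrist"; returns a dict with "img" (480x640x3 uint8, blue, green, red), "camera_matrix" (3x3 intrinsics, pixels), "cam_to_world" (4x4, takes a point from camera to world coordinates). Camera axes: x right, y down, z forward; pixel columns grow to the right and rows downward; lengths in m; the calibration is good to about 2 mm. A picture is of the moment at which its call begins. There is no depth.
- workorder.job_done(): hands the job in, once; it reports no verdict.
The state is a dict: "time": time; "joint_pos": joint angles; "joint_vel": joint speeds; "joint_efforts": joint torques, N m; "tool_pos": TCP position; "tool_rot": TCP orientation; "contact_force": force on the tool from outside, world axes, zero at the start; "ft_torque": the same for the moment, N m; "gripper_width": opening from 0.0 (shut) to 1.0 (fully open).
Only numpy, scipy, OpenCV 4.12 (cv2) and the standard library are available. Lean on these libraries where they do the work, as an engineer would, in place of code of your own. Each camera call takes 0.05 s, during which the arm holds its last target.

TASK

Two totes stand under the shelf of the bench riser: take the one with the loose weld nuts by its hand grip, slide it straight out, level, until it is wholly clear of the shelf, then lift it a hand's breadth off the bench. Tilt it towards its grip end and towards the side where the steel housing stands, until all four nuts have slid together into that corner, ready to be picked out with gloves. Finish while still holding the tote up there, clearly tilted and still, carried by the gripper alone; spill nothing and leave the other tote and the tools where they lie.

Things in the scene. Friction and masses are not known exactly. Their poses are not given: they have to be found in the camera images.
- tote: tote with four loose weld nuts: open sheet-steel box 160 mm long (x), 120 wide (y), 50 high, walls and floor 3 mm, 0.29 to 0.45 kg. It stands on the bench in one bay of the riser, 20 mm narrower than the bay, rear 70 to 110 mm under the shelf, front sticking out to the robot. Origin: middle of its underside; x points from the grip end into the bay, y to the left seen from the grip end, z up
- tote_grip (a point): middle of the nut tote's hand grip: upright black plate 12 mm thick (x), 64 wide (y), 44 high (48 to 92 mm above the underside) across its front end. Point: 122 mm in front of the tote's middle, 70 mm above its underside. Brackets 4 mm wide at y = +-26 mm, 37 to 53 mm above the underside, join it to the front wall; 36 mm free between plate and wall. Axes as the tote
- tote_back (a point): middle of the top edge of the nut tote's rear wall (80 mm behind the tote's middle, 50 mm above its underside); the last of the tote to come out from under the shelf. Axes as the tote
- corner_left (a point): inner floor corner of the nut tote at the grip end, left (tote x = -77, y = +57, z = 3 mm), where floor, front wall and left wall meet. Axes as the tote
- corner_right (a point): inner floor corner of the nut tote at the grip end, right (tote x = -77, y = -57, z = 3 mm). Axes as the tote
- riser: grey steel bench riser, fixed: shelf 130 mm deep, 292 wide over two bays, each 140 mm wide between 4 mm plates. Shelf underside 70 mm above the bench, front lip down to 62 mm; packets on top reach 100 mm. Origin: on the bench below the shelf's middle; x points into the bays (shelf front edge at x = -65 mm), y left seen from the front; bay middles at y = +-72 mm
- stud_tote: the neighbouring tote in the other bay, of the same make and size as the nut tote but holding headed weld studs (12 mm rods 45 mm long) instead of nuts; 0.75 kg; not to be disturbed. Origin: middle of its underside
- housing: the steel housing being fitted, fixed: a tall dark plate-steel box 170 x 170 mm and 232 mm high on a 200 x 190 mm foot plate, with a small door. It stands on the bench either on the left (positive world y) or on the right (negative world y) of the riser. Origin: middle of its underside
- quiver: grey round rod canister, 112 mm in diameter at its foot and 270 mm high with its handle, fixed, on the other side of the riser from the housing. Origin: middle of its underside
- hammer: chipping hammer, 255 mm long, lying on the bench to the left; about 26 mm high; origin at its middle on the bench
- brush: wire brush, 280 mm long, lying bristles down on the bench to the right; 34 mm high; origin at its middle on the bench
- magnet_square: triangular magnetic welding square, 80 mm legs, 18 mm thick, lying on the bench left of the riser; origin about its middle, on the bench
- clamp: C-clamp, 90 mm, 16 mm thick, lying on the bench right of the riser; origin about its middle, on the bench
- nut0_center (a point): oiled steel hexagon weld nut, 17 mm across flats, 20 over corners, 9 mm high, 12 g, lying loose on the tote floor; the point is its middle. On the oiled floor the nuts start to slide at 9 to 14 degrees of slope; rubbing along a wall as well they need more: 30 to 35 degrees towards the corner brings them home
- nut1_center (a point): another such weld nut in the same tote; the point is its middle
- nut2_center (a point): another such weld nut in the same tote; the point is its middle
- nut3_center (a point): another such weld nut in the same tote; the point is its middle
Things that resemble listed ones, but are neither listed nor needed, are in the scene too. Leave any pink look-alike of the tote alone.

How it is judged:
By the outcome, as a careful person would: the job done as asked, in the order asked, and still so for the second after the job is handed in, while the arm keeps its last pose, push and grip.
It also fails if it takes over 35 s, if anything falls off the work surface, if the arm or the gripper's body presses on something with over 40 N, if the wrist force passes 120 N, or if a joint passes its speed limit or range.

## Working session

There is one attempt and no reset: what is moved stays moved. The work goes in short steps, Python scripts to look and compute and a tool call to move; the robot and the scene stay as the last step left them, time stands still between calls to the robot, and variables do not carry over. Pictures are saved under pics/ and viewed, and the job is handed in when it is done.

Besides the shell and the picture viewer there is one more tool, called after "Request:" as a command line: name --argument value ..., lists and objects as JSON in quotes. drive_tool: Moves the arm, as the interface text tells. Its arguments: {"type":"object","properties":{"series":{"type":"array","items":{"type":"object","properties":{"x":{"type":"number"},"y":{"type":"number"},"z":{"type":"number"},"ax":{"type":"number"},"ay":{"type":"number"},"az":{"type":"number"}}}},"hand":{"type":"number"}},"required":["series"]}

```bash
ls; mkdir -p pics; python3 - <<'E'
from plant import sensors, cams, workorder, manip
import cv2
print(sensors.state()); print(manip.pinch_z, dir(manip))
for n in ["scene","top","wrist"]:
    f=cams.grab_frame(n); cv2.imwrite(f"pics/{n}0.png",f["img"]); print(n,f["camera_matrix"].tolist(),f["cam_to_world"].round(4).tolist())
E
```

```text
pics
{'time': 0.0, 'joint_pos': array([-1.38101258e+00,  5.23515581e-02,  1.61244634e+00,  7.63158861e-05,
        1.47581334e+00, -1.19021392e-01]), 'joint_vel': array([ 5.74627406e-05,  2.67081086e-04, -1.87733247e-04, -1.10140682e-03,
        1.00097678e-03, -1.38054013e-03]), 'joint_efforts': array([-3.97284050e-03, -3.68347299e+01, -3.47769856e+01, -1.02776775e-02,
        6.89030369e-02,  2.71272411e-04]), 'tool_pos': array([ 0.19000252, -0.59566325,  0.23179129]), 'tool_rot': array([ 0.1090891 ,  0.69873417,  0.10839747, -0.69865593]), 'contact_force': array([ 0.07251753, -0.43786174, -0.07645424]), 'ft_torque': array([0.01163554, 0.01112548, 0.00031348]), 'gripper_width': 1.0010614935995925}
-0.0187 ['IKError', '__class__', '__delattr__', '__dict__', '__dir__', '__doc__', '__eq__', '__format__', '__ge__', '__getattribute__', '__getstate__', '__gt__', '__hash__', '__init__', '__init_subclass__', '__le__', '__lt__', '__module__', '__ne__', '__new__', '__reduce__', '__reduce_ex__', '__repr__', '__setattr__', '__sizeof__', '__str__', '__subclasshook__', '__weakref__', 'pinch_z']
scene [[517.0037544953268, 0.0, 320.39675696021396], [0.0, 517.0037544953268, 241.3750504208069], [0.0, 0.0, 1.0]] [[-0.1028, 0.7689, -0.631, 1.4086], [0.9947, 0.0781, -0.0669, 0.074], [-0.0021, -0.6345, -0.7729, 1.1326], [0.0, 0.0, 0.0, 1.0]]
top [[542.2572864846495, 0.0, 315.5173838309158], [0.0, 542.2572864846495, 243.5316590847462], [0.0, 0.0, 1.0]] [[-0.0052, -0.9889, 0.1483, 0.3418], [-0.9999, 0.0038, -0.0098, 0.0086], [0.0091, -0.1484, -0.9889, 1.355], [0.0, 0.0, 0.0, 1.0]]
wrist [[346.77187121119016, 0.0, 316.4627855192046], [0.0, 346.77187121119016, 238.65487437285958], [0.0, 0.0, 1.0]] [[0.3028, -0.9026, -0.3059, 0.2683], [-0.9531, -0.2868, -0.097, -0.57], [-0.0001, 0.3209, -0.9471, 0.3755], [0.0, 0.0, 0.0, 1.0]]
```

View pics/scene0.png

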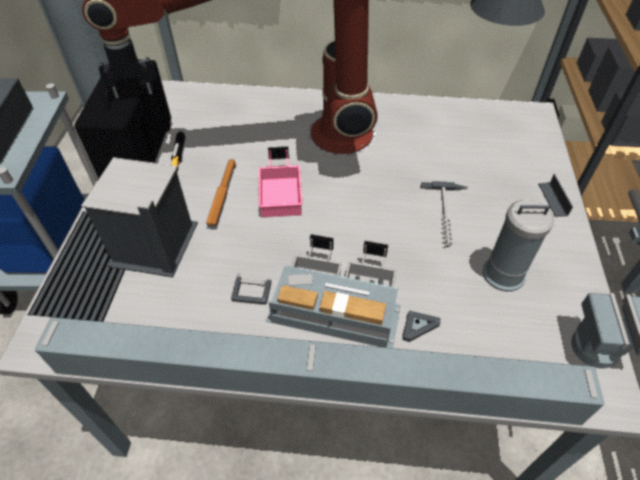

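View pics/top0.png

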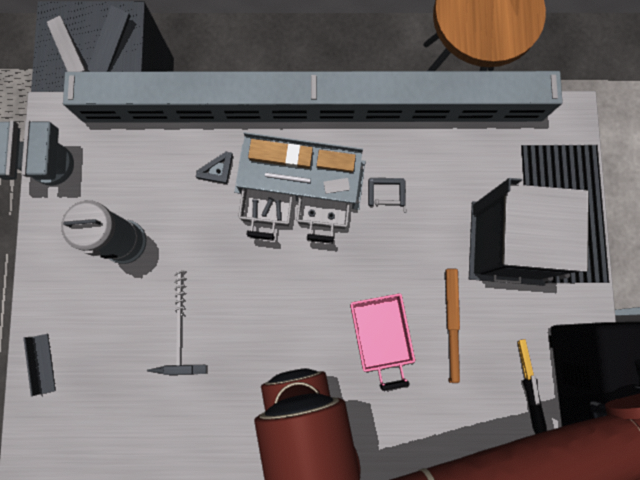

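View pics/wrist0.png

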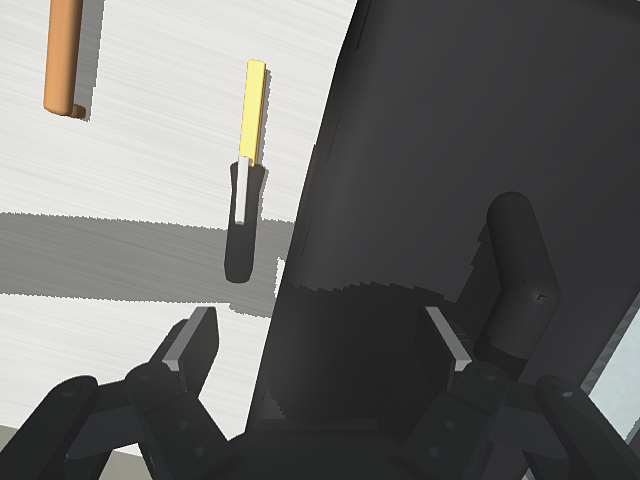

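```bash
python3 - <<'E'
import cv2
a=cv2.imread("pics/top0.png")[125:255,190:420]; cv2.imwrite("pics/top0c.png",cv2.resize(a,None,fx=3.4,fy=3.4,interpolation=cv2.INTER_CUBIC))
a=cv2.imread("pics/scene0.png")[220:350,220:450]; cv2.imwrite("pics/scene0c.png",cv2.resize(a,None,fx=3.4,fy=3.4,interpolation=cv2.INTER_CUBIC))
E
```

```text
(no output)
```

View pics/top0c.png

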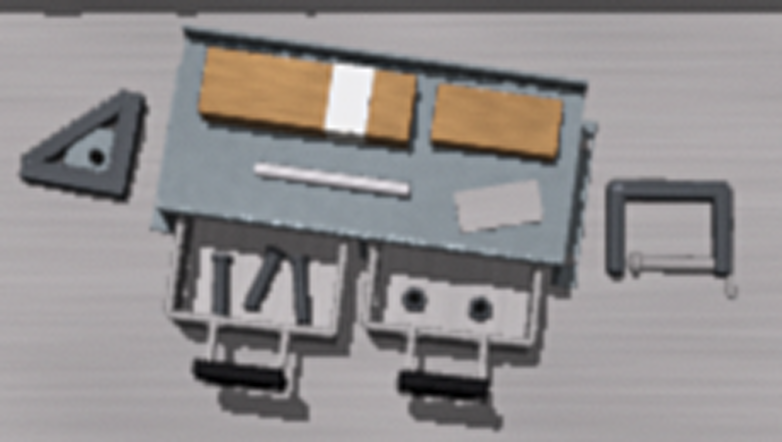

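View pics/scene0c.png

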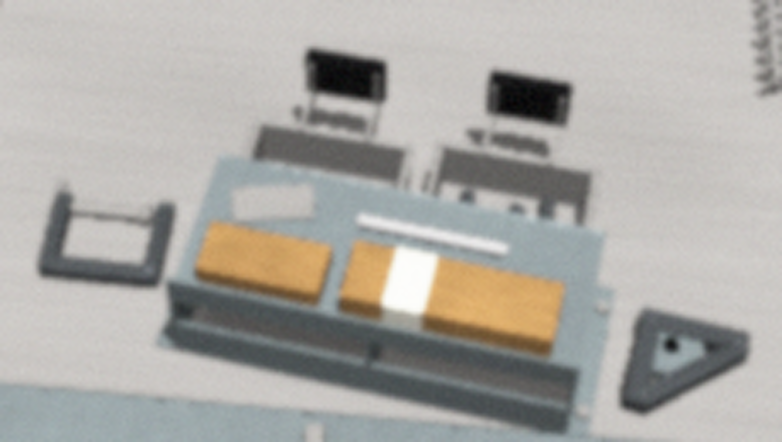

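```bash
cat > h.py <<'E'
from plant import sensors, cams, workorder, manip
import cv2, numpy as np, sys
from scipy.spatial.transform import Rotation as R
def cam(n):
    f=cams.grab_frame(n); return f
def ray(f,u,v):
    K=f["camera_matrix"];T=f["cam_to_world"]
    d=T[:3,:3]@np.linalg.inv(K)@[u,v,1]; return T[:3,3],d/np.linalg.norm(d)
def tri(*rs):
    A=np.zeros((3,3));b=np.zeros(3)
    for o,d in rs:
        P=np.eye(3)-np.outer(d,d);A+=P;b+=P@o
    x=np.linalg.solve(A,b); return x,[np.linalg.norm((np.eye(3)-np.outer(d,d))@(x-o)) for o,d in rs]
def atz(r,z):
    o,d=r;return o+d*(z-o[2])/d[2]
def proj(f,p):
    T=np.linalg.inv(f["cam_to_world"]);q=f["camera_matrix"]@(T[:3,:3]@p+T[:3,3]);return q[:2]/q[2]
def tool():
    s=sensors.state();w,x,y,z=s["tool_rot"];return s["tool_pos"],R.from_quat([x,y,z,w]),s
E
python3 - <<'E'
from h import *
t=cam("top");s=cam("scene")
a=t["img"][215:250,240:345]; cv2.imwrite("pics/t1.png",cv2.resize(a,None,fx=7,fy=7,interpolation=cv2.INTER_CUBIC))
a=s["img"][225:300,290:400]; cv2.imwrite("pics/s1.png",cv2.resize(a,None,fx=7,fy=7,interpolation=cv2.INTER_CUBIC))
for nm,(u,v),z in [("pink front-left",(352,304),.05),("pink rear right",(401,295),.05),("hous top",(589,190),.232),("hous",(503,274),.232),("hous",(511,183),.232),("shelfL",(190+160/3.4,125+222/3.4),.07),("shelfR",(190+575/3.4,125+270/3.4),.07)]:
    print(nm,atz(ray(t,u,v),z).round(3))
E
```

```text
pink front-left [ 0.391 -0.091  0.05 ]
pink rear right [ 0.412 -0.209  0.05 ]
hous top [ 0.624 -0.587  0.232]
hous [ 0.445 -0.393  0.232]
hous [ 0.639 -0.421  0.232]
shelfL [0.666 0.186 0.07 ]
shelfR [ 0.63 -0.11  0.07]
```

View pics/t1.png

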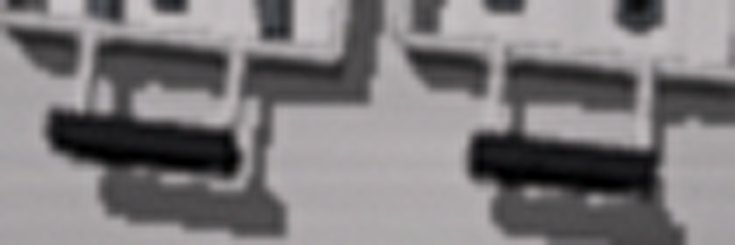

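View pics/s1.png

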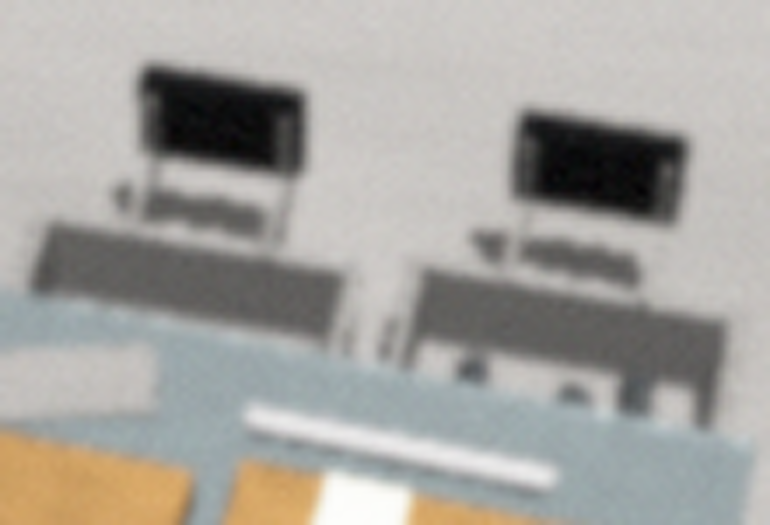

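```bash
python3 - <<'E'
from h import *
t=cam("top");s=cam("scene")
T=lambda u,v:ray(t,240+u/7,215+v/7); S=lambda u,v:ray(s,290+u/7,225+v/7)
print(tri(T(565,142.5),S(224,104)))
L=atz(T(473,133),.092);Rr=atz(T(657,152),.092);print(L,Rr,np.linalg.norm(L-Rr),np.degrees(np.arctan2(*(L-Rr)[:2])))
L=atz(T(400,40),.05);Rr=atz(ray(t,190+545/3.4,125+342/3.4),.05);print(L,Rr,np.linalg.norm(L-Rr),np.degrees(np.arctan2(*(L-Rr)[:2])))
L=atz(ray(t,190+160/3.4,125+222/3.4),.07);Rr=atz(ray(t,190+575/3.4,125+270/3.4),.07);print(np.degrees(np.arctan2(*(L-Rr)[:2])))
E
```

```text
(array([ 0.55108814, -0.01456377,  0.08891699]), [np.float64(0.0018579877662102096), np.float64(0.0018579877662102126)])
[0.55406944 0.01465854 0.092     ] [ 0.54734428 -0.0473639   0.092     ] 0.06238598487402707 6.188465339310555
[0.59420262 0.04029111 0.05      ] [ 0.58161426 -0.08974607  0.05      ] 0.13064507406621556 5.529337987903962
6.930919749044747
```

```bash
cat > plan.py <<'E'
from h import *
def axes(yaw,flip=1):
    # tool x down, y along flip*tote x
    X=np.array([0,0,-1.]);Y=flip*np.array([np.cos(yaw),np.sin(yaw),0]);return R.from_matrix(np.column_stack([X,Y,np.cross(X,Y)]))
def rel(p,Rt):
    p0,R0,s=tool(); return (R0.inv().apply(np.array(p)-p0)/.025).round(2),np.degrees((R0.inv()*Rt).as_rotvec()).round(2)/5
E
python3 - <<'E'
from plan import *
p,Rt,s=tool();print(Rt.as_matrix().round(3))
f=cam("wrist");print("cam in tool",Rt.inv().apply(f["cam_to_world"][:3,3]-p).round(4))
for fl in(1,-1):print(fl,rel([.45,-.02,.30],axes(np.radians(-6.3),fl)))
E
```

```text
[[ 0.     0.304 -0.953]
 [-0.001 -0.953 -0.304]
 [-1.     0.001  0.   ]]
cam in tool [-0.1437 -0.0005 -0.0824]
1 (array([ -2.75, -18.77, -16.91]), array([-1.3202e+01,  6.0000e-03, -8.0000e-03]))
-1 (array([ -2.75, -18.77, -16.91]), array([ 2.2798e+01, -1.0000e-02, -8.0000e-03]))
```

Request:
drive_tool --series '[{"x": -1, "y": -0.5, "z": -0.5}, {"x": -2, "y": -1.5, "z": -1.3}, {"x": -2.5, "y": -2.7, "z": -2.2}, {"x": -2.5, "y": -3.9, "z": -3.1}, {"x": -2.5, "y": -5, "z": -4}]' --hand 0.42

```text
schema error: expected keys x, y, z, ax, ay, az
```

Request:
drive_tool --series '[{"y": -1.2, "z": -1}, {"y": -2.4, "z": -2}, {"y": -3.6, "z": -3}, {"y": -4.8, "z": -4}, {"y": -6, "z": -5}]'

```text
schema error: expected keys x, y, z, ax, ay, az
```

Request:
drive_tool --series '[{"y": -1.2, "z": -1, "ax": -1.3}, {"y": -2.4, "z": -2, "ax": -2.6}, {"y": -3.6, "z": -3, "ax": -3.9}, {"y": -4.8, "z": -4, "ax": -5.2}, {"y": -6, "z": -5, "ax": -6.5}]'

```text
schema error: expected keys x, y, z, ax, ay, az
```

```bash
python3 - <<'E'
from plan import *
p,Rt,s=tool();print(s["time"],p,s["joint_pos"])
print(rel([.42,0,.23],axes(np.radians(-6.3),1)))
E
```

```text
0.4 [ 0.1900028  -0.59567261  0.23177943] [-1.38099407e+00  5.24211223e-02  1.61239398e+00  2.96382868e-05
  1.47585473e+00 -1.19019391e-01]
(array([  0.05, -19.9 , -16.01]), array([-1.3202e+01,  6.0000e-03, -8.0000e-03]))
```

All keys are required in every row.

Request:
drive_tool --series '[{"x": -1, "y": -0.5, "z": -0.5, "ax": 0, "ay": 0, "az": 0}, {"x": -2, "y": -1.5, "z": -1.3, "ax": 0, "ay": 0, "az": 0}, {"x": -2.5, "y": -2.7, "z": -2.2, "ax": 0, "ay": 0, "az": 0}, {"x": -2.5, "y": -3.9, "z": -3.1, "ax": 0, "ay": 0, "az": 0}, {"x": -2.5, "y": -5, "z": -4, "ax": 0, "ay": 0, "az": 0}]' --hand 0.42

```text
time: 0.82
tool_pos: [0.2474, -0.4443, 0.2937]
tool_rot: [0.108, 0.699, 0.109, -0.699]
contact_force: [1.2, -0.4, -4.7]
gripper_width: 0.42
```

Request:
drive_tool --series '[{"x": 0, "y": -1.2, "z": -1, "ax": 0, "ay": 0, "az": 0}, {"x": 0, "y": -2.4, "z": -2, "ax": 0, "ay": 0, "az": 0}, {"x": 0, "y": -3.6, "z": -3, "ax": 0, "ay": 0, "az": 0}, {"x": 0, "y": -4.8, "z": -4, "ax": 0, "ay": 0, "az": 0}, {"x": 0, "y": -6, "z": -5, "ax": 0, "ay": 0, "az": 0}]'

```text
time: 1.23
tool_pos: [0.3205, -0.2628, 0.2921]
tool_rot: [-0.108, -0.698, -0.109, 0.699]
contact_force: [1.7, -0.7, -3.7]
gripper_width: 0.422
```

Request:
drive_tool --series '[{"x": 0, "y": -1.2, "z": -1, "ax": -1.3, "ay": 0, "az": 0}, {"x": 0, "y": -2.4, "z": -2, "ax": -2.6, "ay": 0, "az": 0}, {"x": 0, "y": -3.6, "z": -3, "ax": -3.9, "ay": 0, "az": 0}, {"x": 0, "y": -4.8, "z": -4, "ax": -5.2, "ay": 0, "az": 0}, {"x": 0, "y": -6, "z": -5, "ax": -6.5, "ay": 0, "az": 0}]'

```text
time: 1.65
tool_pos: [0.3939, -0.082, 0.2924]
tool_rot: [-0.301, -0.639, -0.302, 0.64]
contact_force: [0.9, -0.5, -3.9]
gripper_width: 0.421
```

```bash
python3 - <<'E'
from plan import *
p,Rt,s=tool();print(s["time"],p,s["joint_pos"])
print(rel([.42,0,.23],axes(np.radians(-6.3),1)))
E
```

```text
1.65 [ 0.39385777 -0.0820429   0.29241872] [-3.90833105e-01 -5.43830021e-01  2.00916481e+00 -4.54004800e-05
  1.67821131e+00  2.98575990e-01]
(array([ 2.5 , -1.28, -3.2 ]), array([-6.64 ,  0.   ,  0.022]))
```

Request:
drive_tool --series '[{"x": 0.5, "y": -0.3, "z": -0.7, "ax": -1.4, "ay": 0, "az": 0}, {"x": 1, "y": -0.6, "z": -1.4, "ax": -2.8, "ay": 0, "az": 0}, {"x": 1.5, "y": -0.9, "z": -2.1, "ax": -4.2, "ay": 0, "az": 0}, {"x": 2, "y": -1.2, "z": -2.8, "ax": -5.5, "ay": 0, "az": 0}, {"x": 2.4, "y": -1.3, "z": -3.2, "ax": -6.64, "ay": 0, "az": 0}]'

```text
time: 2.07
tool_pos: [0.4195, 0.0001, 0.2311]
tool_rot: [-0.471, -0.526, -0.474, 0.527]
contact_force: [-0.1, -1.0, -3.5]
gripper_width: 0.416
```

Request:
drive_tool --series '[{"x": 0, "y": 0, "z": 0, "ax": 0, "ay": 0.9, "az": 0.9}, {"x": 0, "y": 0, "z": 0, "ax": 0, "ay": 1.9, "az": 1.9}, {"x": 0, "y": 0, "z": 0, "ax": 0, "ay": 2.9, "az": 2.9}, {"x": 0, "y": 0, "z": 0, "ax": 0, "ay": 3.9, "az": 3.9}, {"x": 0, "y": 0, "z": 0, "ax": 0, "ay": 4.9, "az": 4.9}]'

```text
time: 2.48
tool_pos: [0.4203, -0.0014, 0.2333]
tool_rot: [0.461, 0.715, 0.437, -0.291]
contact_force: [-1.2, -0.2, -4.3]
gripper_width: 0.424
```

```bash
python3 - <<'E'
from plan import *
p,Rt,s=tool();print(s["time"],p,s["joint_pos"])
print(rel([.42,0,.23],axes(np.radians(-6.3),1)))
for n in ("scene","wrist"):cv2.imwrite(f"pics/{n}1.png",cam(n)["img"])
E
```

```text
2.4833 [ 0.42029951 -0.00137042  0.2333229 ] [-0.57020081 -0.81744564  2.34184591  0.58010833  1.42285287 -0.48644571]
(array([ 0.12, -0.08,  0.  ]), array([-0.048, -4.932, -4.958]))
```

View pics/scene1.png

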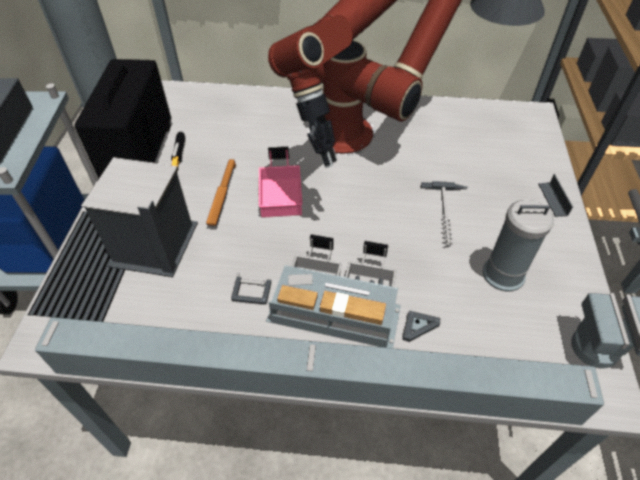

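View pics/wrist1.png

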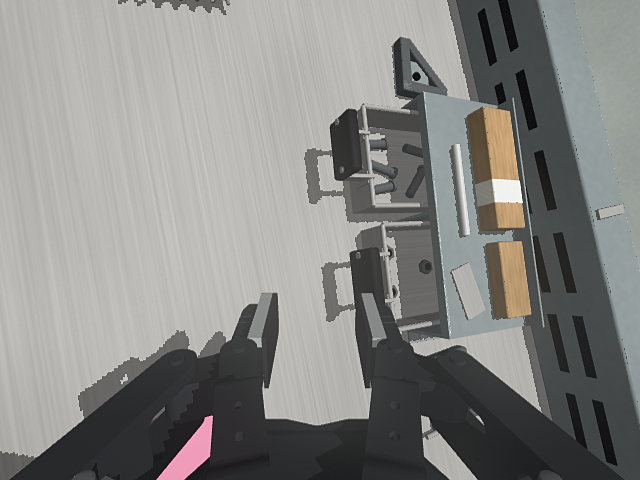

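```bash
python3 - <<'E'
from plan import *
print(rel([.52,-.012,.19],axes(np.radians(-6.3),1)))
E
```

```text
(array([2.97, 3.11, 0.85]), array([-0.15 , -4.898, -4.864]))
```

Request:
drive_tool --series '[{"x": 0.6, "y": 0.6, "z": 0.2, "ax": 0, "ay": -1, "az": -1}, {"x": 1.2, "y": 1.2, "z": 0.3, "ax": 0, "ay": -2, "az": -2}, {"x": 1.8, "y": 1.8, "z": 0.5, "ax": 0, "ay": -3, "az": -3}, {"x": 2.4, "y": 2.5, "z": 0.7, "ax": -0.1, "ay": -4, "az": -4}, {"x": 2.97, "y": 3.1, "z": 0.85, "ax": -0.15, "ay": -4.9, "az": -4.87}]'

```text
time: 3.0
tool_pos: [0.5253, -0.009, 0.1958]
tool_rot: [-0.477, -0.523, -0.471, 0.527]
contact_force: [-0.2, -1.1, -3.2]
gripper_width: 0.418
```

```bash
python3 - <<'E'
from plan import *
p,Rt,s=tool();print(s["time"],p,s["joint_pos"])
f=cam("wrist");cv2.imwrite("pics/w2.png",f["img"])
a=axes(np.radians(-6.3),1).as_matrix();tx=a[:,1];ty=-a[:,2]
g=np.array([.545,-.015,0])
im=f["img"].copy()
for dz in(.092,.048):
  for sx in(-.006,.006):
    for sy in(-.032,.032):
      q=proj(f,g+tx*sx+ty*sy+[0,0,dz]);print(q.round(1));cv2.circle(im,tuple(int(round(v)) for v in q),2,(0,0,255),-1)
cv2.imwrite("pics/w2m.png",im)
E
```

```text
3.0 [ 0.5252997  -0.00897826  0.19575158] [-0.15323149 -0.16507403  1.8817989  -0.01047609  1.42100532 -0.05055815]
[334.6 279.9]
[336.8 200.1]
[349.8 279.9]
[353.3 200.2]
[332.  258.4]
[333.7 188.3]
[345.2 258.4]
[347.9 188.4]
```

View pics/w2m.png

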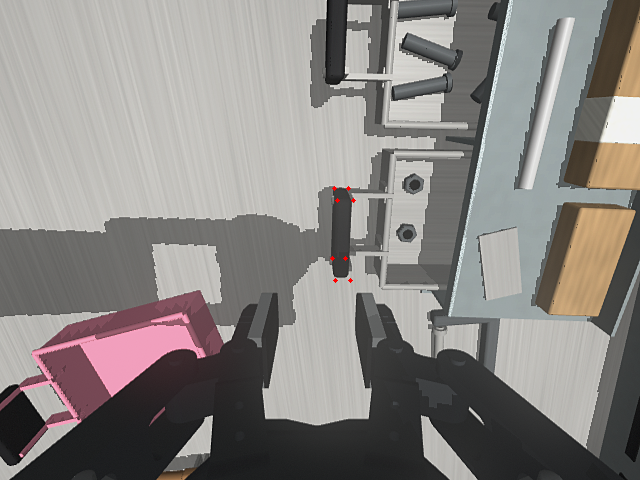

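```bash
python3 - <<'E'
import cv2
a=cv2.imread("pics/w2.png")[170:300,300:470]; cv2.imwrite("pics/w2c.png",cv2.resize(a,None,fx=4.6,fy=4.6,interpolation=cv2.INTER_CUBIC))
E
```

```text
(no output)
```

View pics/w2c.png

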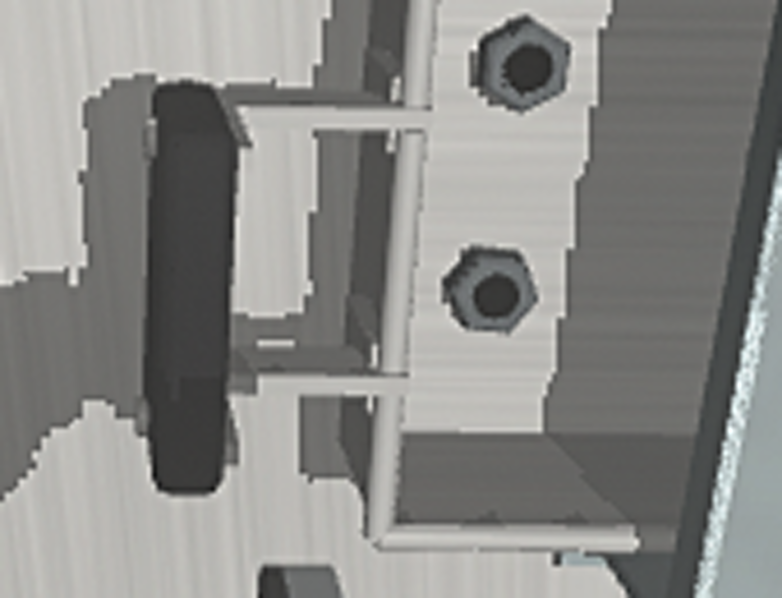

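```bash
python3 - <<'E'
from plan import *
f=cam("wrist")
C=lambda u,v,z:atz(ray(f,300+u/4.6,170+v/4.6),z)
for a,b,z in [((422,0),(383,530),.05),((150,160),(148,470),.092),((237,160),(222,470),.092)]:
    A,B=C(*a,z),C(*b,z);d=A-B;print(A.round(4),B.round(4),np.linalg.norm(d),np.degrees(np.arctan2(-d[0],d[1])))
print(C(190,318,.092))
# wrist+top triangulation of grip top centre
t=cam("wrist")
A,B=C(478,70,.0) ,0
p,Rt,s=tool();print(p,rel([.545,-.015,.14],axes(np.radians(-6.3),1)))
E
```

```text
[0.5914 0.0309 0.05  ] [ 0.5808 -0.0717  0.05  ] 0.10317772543168756 -5.896109196173902
[0.5408 0.0174 0.092 ] [ 0.5361 -0.0348  0.092 ] 0.05244017608146877 -5.228843411006679
[0.5542 0.0161 0.092 ] [ 0.5482 -0.036   0.092 ] 0.05242939502717169 -6.541490663773476
[ 0.54500214 -0.00896447  0.092     ]
[ 0.52367642 -0.00780851  0.19136041] (array([2.05, 0.88, 0.19]), array([0.124, 0.046, 0.036]))
```

```bash
python3 - <<'E'
from plan import *
f=cam("wrist");f=cam("wrist");np.savez("w3.npz",**f)
p,Rt,s=tool();print(p,s["joint_vel"].round(3))
a=f["img"][170:300,300:470]; cv2.imwrite("pics/w3c.png",cv2.resize(a,None,fx=4.6,fy=4.6,interpolation=cv2.INTER_CUBIC))
E
```

```text
[ 0.52256153 -0.0091394   0.194652  ] [-0.029 -0.074  0.022  0.005 -0.002 -0.004]
```

View pics/w3c.png

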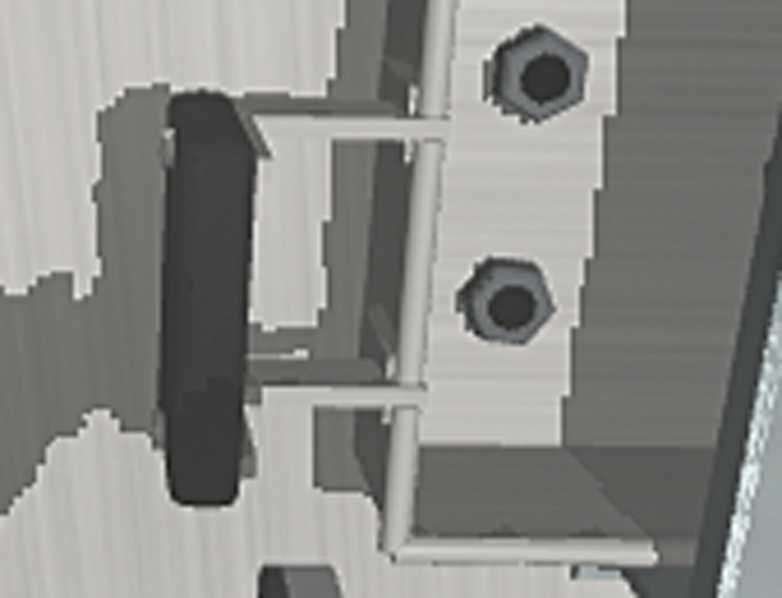

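```bash
python3 - <<'E'
from plan import *
f=np.load("w3.npz")
C=lambda u,v,z:atz(ray(f,300+u/4.6,170+v/4.6),z)
for a,b,z in [((440,0),(398,545),.05),((165,170),(163,480),.092),((257,160),(240,480),.092)]:
    A,B=C(*a,z),C(*b,z);d=A-B;print(A.round(4),B.round(4),np.linalg.norm(d),np.degrees(np.arctan2(-d[0],d[1])))
print(C(208,328,.092))
t=cam("top")
p,Rt,s=tool();print(s["time"],p,Rt.as_matrix().round(3),s["joint_vel"].round(3),rel([.545,-.015,.14],axes(np.radians(-6.),1)))
E
```

```text
[0.5915 0.0297 0.05  ] [ 0.5801 -0.0774  0.05  ] 0.10777624670577729 -6.050752433389842
[0.5388 0.0143 0.092 ] [ 0.534  -0.0389  0.092 ] 0.05337698336346281 -5.151075203417606
[0.5533 0.0144 0.092 ] [ 0.5469 -0.0402  0.092 ] 0.05499057693212632 -6.6958739377459935
[ 0.54356788 -0.01268229  0.092     ]
3.3 [ 0.52234374 -0.00968178  0.19571996] [[ 0.006  0.995 -0.103]
 [-0.004 -0.103 -0.995]
 [-1.     0.006  0.003]] [-0.02  -0.047  0.013  0.005 -0.002 -0.003] (array([2.23, 0.91, 0.11]), array([ 0.02 ,  0.036, -0.068]))
```

Request:
drive_tool --series '[{"x": 1.3, "y": 0.44, "z": 0.03, "ax": 0, "ay": 0, "az": 0}, {"x": 2.6, "y": 0.88, "z": 0.06, "ax": 0, "ay": 0, "az": 0}, {"x": 2.6, "y": 0.88, "z": 0.06, "ax": 0, "ay": 0, "az": 0}, {"x": 2.6, "y": 0.88, "z": 0.06, "ax": 0, "ay": 0, "az": 0}, {"x": 2.6, "y": 0.88, "z": 0.06, "ax": 0, "ay": 0, "az": 0}]'

```text
time: 3.72
tool_pos: [0.5448, -0.0146, 0.1331]
tool_rot: [0.476, 0.527, 0.47, -0.524]
contact_force: [-0.5, -0.5, -2.9]
gripper_width: 0.42
```

```bash
python3 - <<'E'
from plan import *
p,Rt,s=tool();f=cam("wrist");cv2.imwrite("pics/w4.png",f["img"])
print(s["time"],p,Rt.as_matrix().round(3),rel([.544,-.0135,.051],axes(np.radians(-6.05),1)))
E
```

```text
3.7167 [ 0.54479902 -0.01456659  0.13308164] [[ 0.009  0.995 -0.104]
 [-0.004 -0.104 -0.995]
 [-1.     0.009  0.003]] (array([ 3.31, -0.1 , -0.05]), array([ 0.014,  0.034, -0.12 ]))
```

View pics/w4.png

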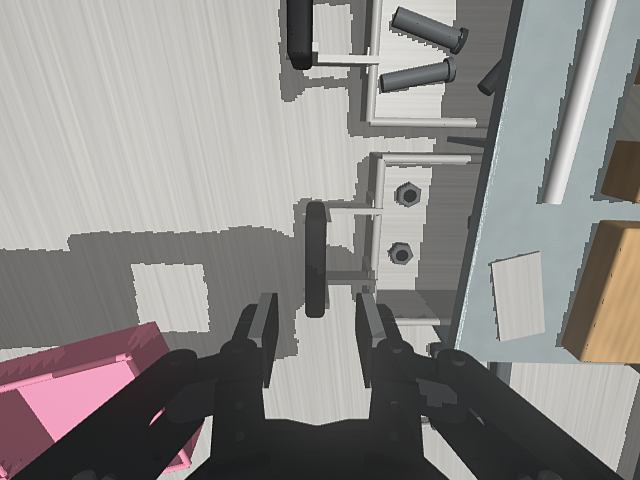

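Request:
drive_tool --series '[{"x": 1, "y": -0.05, "z": 0, "ax": 0, "ay": 0, "az": -0.1}, {"x": 2, "y": -0.05, "z": 0, "ax": 0, "ay": 0, "az": -0.1}, {"x": 2.8, "y": -0.05, "z": 0, "ax": 0, "ay": 0, "az": -0.1}, {"x": 3.3, "y": -0.05, "z": 0, "ax": 0, "ay": 0, "az": -0.1}, {"x": 3.3, "y": -0.05, "z": 0, "ax": 0, "ay": 0, "az": -0.1}]'

```text
time: 4.18
tool_pos: [0.5425, -0.0141, 0.0469]
tool_rot: [-0.472, -0.523, -0.474, 0.527]
contact_force: [-1.0, -1.1, -4.2]
gripper_width: 0.419
```

```bash
python3 - <<'E'
from plan import *
p,Rt,s=tool();f=cam("wrist");cv2.imwrite("pics/w5.png",f["img"])
p,Rt,s=tool()
print(s["time"],p,Rt.as_matrix().round(3),s["contact_force"],rel([.544,-.0135,.051],axes(np.radians(-6.05),1)))
E
```

```text
4.2333 [ 0.54357193 -0.01421781  0.04845625] [[-0.004  0.995 -0.104]
 [-0.002 -0.104 -0.995]
 [-1.    -0.004  0.003]] [ 0.33168531 -0.27875964 -3.70855476] (array([-0.1 ,  0.01, -0.03]), array([0.022, 0.03 , 0.04 ]))
```

View pics/w5.png

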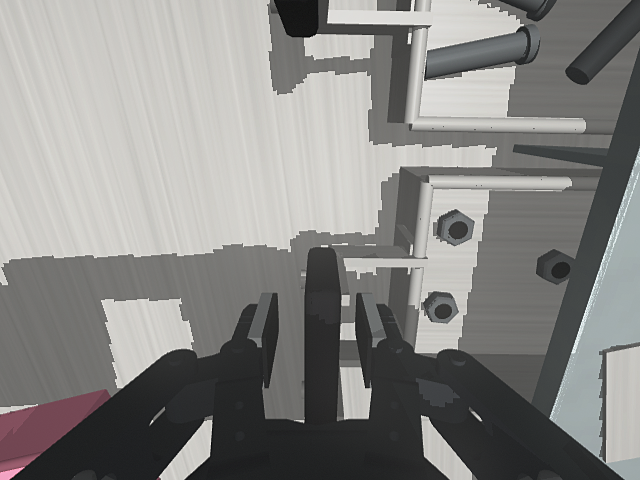

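Request:
drive_tool --series '[{"x": 0, "y": 0, "z": 0, "ax": 0, "ay": 0, "az": 0}, {"x": 0, "y": 0, "z": 0, "ax": 0, "ay": 0, "az": 0}, {"x": 0, "y": 0, "z": 0, "ax": 0, "ay": 0, "az": 0}, {"x": 0, "y": 0, "z": 0, "ax": 0, "ay": 0, "az": 0}, {"x": 0, "y": 0, "z": 0, "ax": 0, "ay": 0, "az": 0}]' --hand 0

```text
time: 4.65
tool_pos: [0.5454, -0.0145, 0.0504]
tool_rot: [-0.474, -0.524, -0.473, 0.526]
contact_force: [-2.8, -1.2, 7.1]
gripper_width: 0.132
```

Request:
drive_tool --series '[{"x": 0, "y": 0, "z": 0, "ax": 0, "ay": 0, "az": 0}, {"x": 0, "y": 0, "z": 0, "ax": 0, "ay": 0, "az": 0}, {"x": 0, "y": 0, "z": 0, "ax": 0, "ay": 0, "az": 0}]'

```text
time: 4.9
tool_pos: [0.5455, -0.0145, 0.0504]
tool_rot: [-0.474, -0.524, -0.473, 0.526]
contact_force: [-2.8, -0.6, 6.8]
gripper_width: 0.135
```

```bash
python3 - <<'E'
from plan import *
p,Rt,s=tool();f=cam("wrist");cv2.imwrite("pics/w6.png",f["img"])
print(s["time"],p,Rt.as_matrix().round(4),s["contact_force"],s["ft_torque"],s["gripper_width"])
E
```

```text
4.9 [ 0.54546323 -0.01451598  0.05041987] [[-4.000e-04  9.947e-01 -1.031e-01]
 [-3.100e-03 -1.031e-01 -9.947e-01]
 [-1.000e+00 -0.000e+00  3.100e-03]] [-2.83191785 -0.61061057  6.76957983] [0.11402719 0.34821386 0.06411886] 0.13539149240076354
```

View pics/w6.png

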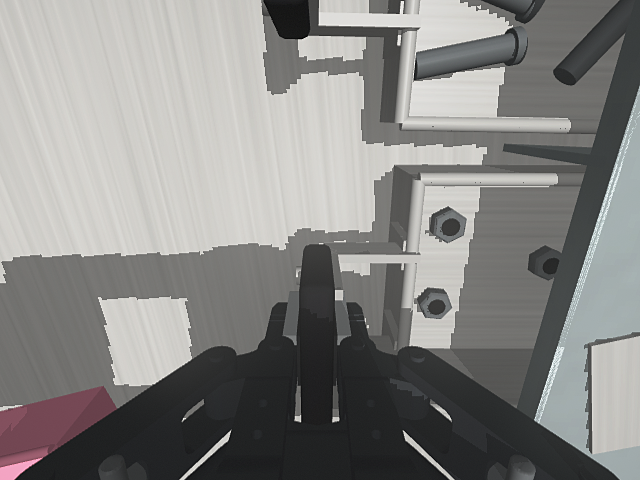

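Request:
drive_tool --series '[{"x": -0.03, "y": -0.06, "z": 0, "ax": 0, "ay": 0, "az": 0}, {"x": -0.03, "y": -0.2, "z": 0, "ax": 0, "ay": 0, "az": 0}, {"x": -0.03, "y": -0.4, "z": 0, "ax": 0, "ay": 0, "az": 0}, {"x": -0.03, "y": -0.65, "z": 0, "ax": 0, "ay": 0, "az": 0}, {"x": -0.03, "y": -0.9, "z": 0, "ax": 0, "ay": 0, "az": 0}]'

```text
time: 5.37
tool_pos: [0.5226, -0.012, 0.0502]
tool_rot: [-0.474, -0.525, -0.473, 0.526]
contact_force: [3.9, -1.2, 5.3]
gripper_width: 0.137
```

Request:
drive_tool --series '[{"x": 0, "y": -0.25, "z": 0, "ax": 0, "ay": 0, "az": 0}, {"x": 0, "y": -0.5, "z": 0, "ax": 0, "ay": 0, "az": 0}, {"x": 0, "y": -0.75, "z": 0, "ax": 0, "ay": 0, "az": 0}, {"x": 0, "y": -1, "z": 0, "ax": 0, "ay": 0, "az": 0}, {"x": 0, "y": -1.25, "z": 0, "ax": 0, "ay": 0, "az": 0}]'

```text
time: 5.78
tool_pos: [0.4912, -0.0088, 0.0502]
tool_rot: [-0.474, -0.525, -0.473, 0.526]
contact_force: [4.1, -1.3, 5.9]
gripper_width: 0.134
```

```bash
python3 - <<'E'
from plan import *
p,Rt,s=tool();f=cam("wrist");cv2.imwrite("pics/w7.png",f["img"])
print(s["time"],p,Rt.as_matrix().round(4),s["contact_force"],s["ft_torque"],s["gripper_width"])
E
```

```text
5.7833 [ 0.4912497  -0.00877954  0.05024965] [[ 4.000e-04  9.946e-01 -1.035e-01]
 [-2.800e-03 -1.035e-01 -9.946e-01]
 [-1.000e+00  7.000e-04  2.800e-03]] [ 4.12716964 -1.28366731  5.88078368] [ 0.03068093 -1.0788636  -0.03250763] 0.13420489268612767
```

View pics/w7.png

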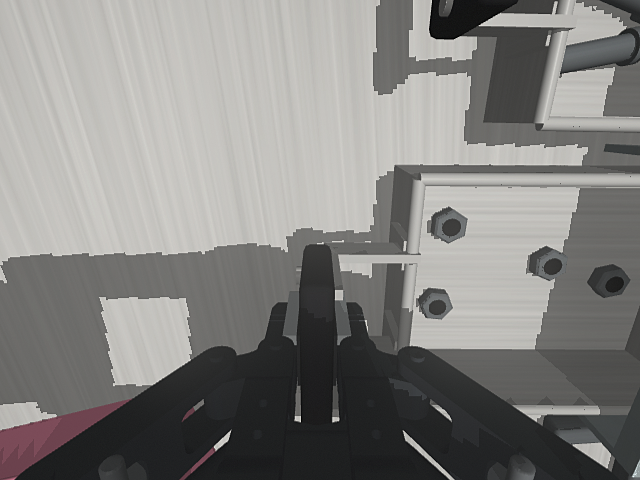

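Request:
drive_tool --series '[{"x": 0, "y": -0.27, "z": 0, "ax": 0, "ay": 0, "az": 0}, {"x": 0, "y": -0.54, "z": 0, "ax": 0, "ay": 0, "az": 0}, {"x": 0, "y": -0.81, "z": 0, "ax": 0, "ay": 0, "az": 0}, {"x": 0, "y": -1.08, "z": 0, "ax": 0, "ay": 0, "az": 0}, {"x": 0, "y": -1.35, "z": 0, "ax": 0, "ay": 0, "az": 0}]'

```text
time: 6.25
tool_pos: [0.4576, -0.0053, 0.0502]
tool_rot: [-0.474, -0.525, -0.473, 0.526]
contact_force: [4.8, -0.6, 6.0]
gripper_width: 0.136
```

Request:
drive_tool --series '[{"x": 0, "y": -0.27, "z": 0, "ax": 0, "ay": 0, "az": 0}, {"x": 0, "y": -0.54, "z": 0, "ax": 0, "ay": 0, "az": 0}, {"x": 0, "y": -0.81, "z": 0, "ax": 0, "ay": 0, "az": 0}, {"x": 0, "y": -1.08, "z": 0, "ax": 0, "ay": 0, "az": 0}, {"x": 0, "y": -1.35, "z": 0, "ax": 0, "ay": 0, "az": 0}]'

```text
time: 6.67
tool_pos: [0.4239, -0.0018, 0.0502]
tool_rot: [-0.474, -0.525, -0.473, 0.526]
contact_force: [4.3, 0.3, 6.9]
gripper_width: 0.135
```

Request:
drive_tool --series '[{"x": 0, "y": -0.25, "z": 0, "ax": 0, "ay": 0, "az": 0}, {"x": 0, "y": -0.45, "z": 0, "ax": 0, "ay": 0, "az": 0}, {"x": 0, "y": -0.6, "z": 0, "ax": 0, "ay": 0, "az": 0}, {"x": 0, "y": -0.7, "z": 0, "ax": 0, "ay": 0, "az": 0}, {"x": 0, "y": -0.7, "z": 0, "ax": 0, "ay": 0, "az": 0}]'

```text
time: 7.08
tool_pos: [0.4063, 0.0001, 0.0502]
tool_rot: [-0.474, -0.524, -0.473, 0.526]
contact_force: [2.1, -1.2, 7.5]
gripper_width: 0.136
```

```bash
python3 - <<'E'
from plan import *
p,Rt,s=tool();f=cam("wrist");cv2.imwrite("pics/w8.png",f["img"])
print(s["time"],p,Rt.as_matrix().round(4),s["contact_force"],s["ft_torque"],s["gripper_width"])
f=cam("top");a=f["img"][125:365,180:500];cv2.imwrite("pics/t8.png",cv2.resize(a,None,fx=2.5,fy=2.5,interpolation=cv2.INTER_CUBIC))
E
```

```text
7.0833 [4.06280823e-01 8.40379055e-05 5.02420092e-02] [[-7.000e-04  9.946e-01 -1.034e-01]
 [-2.700e-03 -1.034e-01 -9.946e-01]
 [-1.000e+00 -4.000e-04  2.800e-03]] [ 2.05859125 -1.23411443  7.52572932] [ 0.06943936 -0.71496299 -0.05548587] 0.13624660070305356
```

View pics/w8.png

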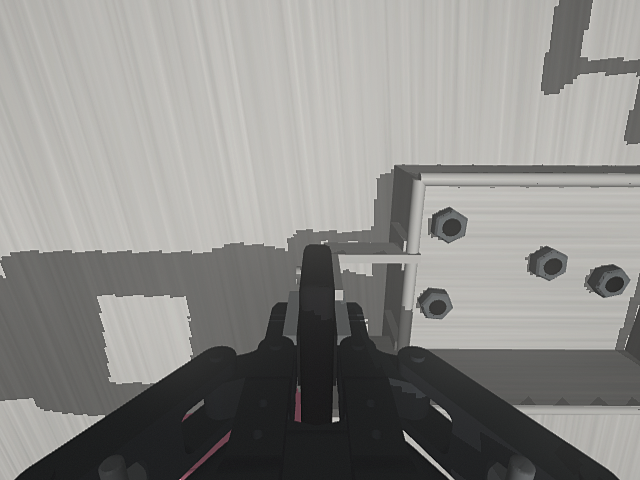

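View pics/t8.png

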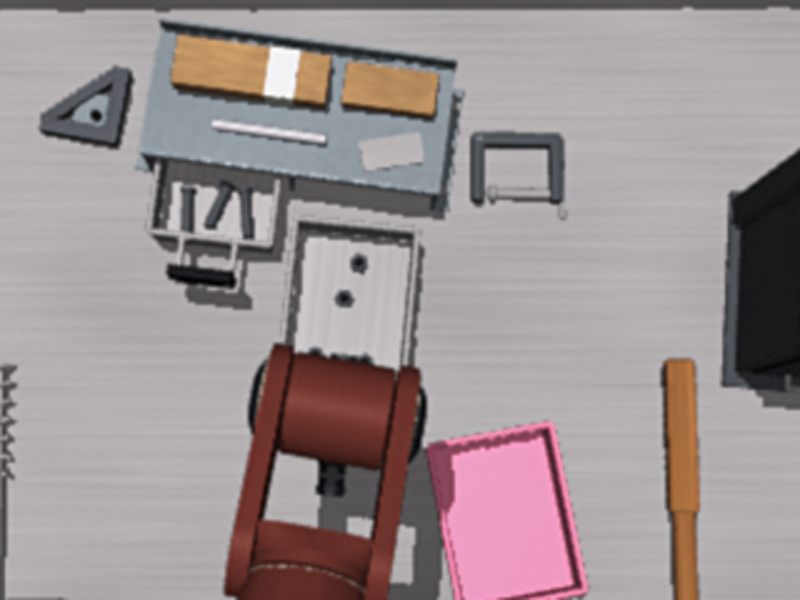

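Request:
drive_tool --series '[{"x": -0.1, "y": 0, "z": 0, "ax": 0, "ay": 0, "az": 0}, {"x": -0.3, "y": 0, "z": 0, "ax": 0, "ay": 0, "az": 0}, {"x": -0.55, "y": 0, "z": 0, "ax": 0, "ay": 0, "az": 0}, {"x": -0.85, "y": 0, "z": 0, "ax": 0, "ay": 0, "az": 0}, {"x": -1.15, "y": 0, "z": 0, "ax": 0, "ay": 0, "az": 0}]'

```text
time: 7.6
tool_pos: [0.4035, 0.0007, 0.0764]
tool_rot: [-0.472, -0.522, -0.475, 0.528]
contact_force: [0.7, -1.8, -8.0]
gripper_width: 0.132
```

```bash
python3 - <<'E'
from plan import *
p,Rt,s=tool();f=cam("wrist");cv2.imwrite("pics/w9.png",f["img"])
print(s["time"],p,Rt.as_matrix().round(4),s["contact_force"],s["ft_torque"],s["gripper_width"],s["joint_pos"])
f=cam("scene");a=f["img"][130:350,200:460];cv2.imwrite("pics/s9.png",cv2.resize(a,None,fx=2.7,fy=2.7,interpolation=cv2.INTER_CUBIC))
E
```

```text
7.6 [0.40345721 0.0006605  0.07641154] [[-0.0094  0.9946 -0.1033]
 [-0.0013 -0.1033 -0.9946]
 [-1.     -0.0092  0.0023]] [ 0.70369065 -1.82740172 -8.01797704] [0.12384222 0.44674042 0.00342693] 0.13166275539089892 [-0.18120486 -0.3605057   2.24838067 -0.0031589   1.26271452 -0.07672977]
```

View pics/w9.png

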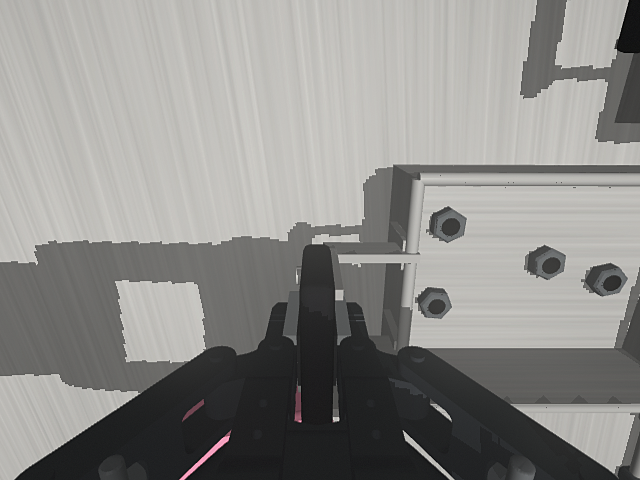

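View pics/s9.png

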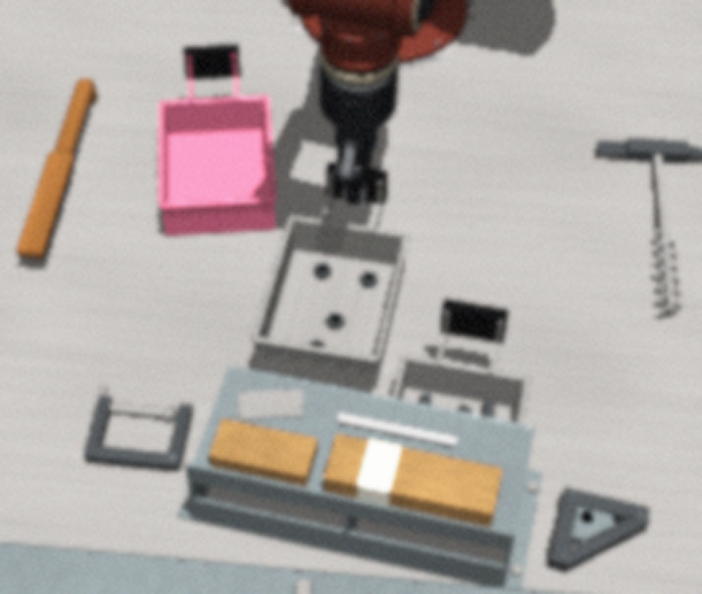

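Request:
drive_tool --series '[{"x": -0.3, "y": 0, "z": 0, "ax": 0, "ay": 0, "az": 0}, {"x": -0.65, "y": 0, "z": 0, "ax": 0, "ay": 0, "az": 0}, {"x": -1, "y": 0, "z": 0, "ax": 0, "ay": 0, "az": 0}, {"x": -1.35, "y": 0, "z": 0, "ax": 0, "ay": 0, "az": 0}, {"x": -1.7, "y": 0, "z": 0, "ax": 0, "ay": 0, "az": 0}]'

```text
time: 8.12
tool_pos: [0.4063, 0.0003, 0.1217]
tool_rot: [-0.473, -0.524, -0.474, 0.527]
contact_force: [0.0, -1.2, -7.9]
gripper_width: 0.133
```

Request:
drive_tool --series '[{"x": -0.35, "y": 0, "z": 0, "ax": 0, "ay": 0, "az": 0}, {"x": -0.7, "y": 0, "z": 0, "ax": 0, "ay": 0, "az": 0}, {"x": -1.1, "y": 0, "z": 0, "ax": 0, "ay": 0, "az": 0}, {"x": -1.4, "y": 0, "z": 0, "ax": 0, "ay": 0, "az": 0}, {"x": -1.5, "y": 0, "z": 0, "ax": 0, "ay": 0, "az": 0}]'

```text
time: 8.53
tool_pos: [0.4071, 0.0002, 0.16]
tool_rot: [-0.474, -0.524, -0.473, 0.526]
contact_force: [0.5, -0.3, -7.4]
gripper_width: 0.132
```

```bash
python3 - <<'E'
from plan import *
p,Rt,s=tool();f=cam("wrist");cv2.imwrite("pics/w10.png",f["img"])
print(s["time"],p,Rt.as_matrix().round(4),s["contact_force"],s["ft_torque"],s["gripper_width"],s["joint_pos"])
E
```

```text
8.5333 [4.07123922e-01 2.44134747e-04 1.59951997e-01] [[-9.000e-04  9.946e-01 -1.034e-01]
 [-2.800e-03 -1.034e-01 -9.946e-01]
 [-1.000e+00 -6.000e-04  2.900e-03]] [ 0.47756258 -0.27523944 -7.42322016] [ 0.13010823  0.41027958 -0.01515143] 0.13238018016320274 [-0.18065221 -0.46153974  2.1731202  -0.00293188  1.43035222 -0.07665774]
```

View pics/w10.png

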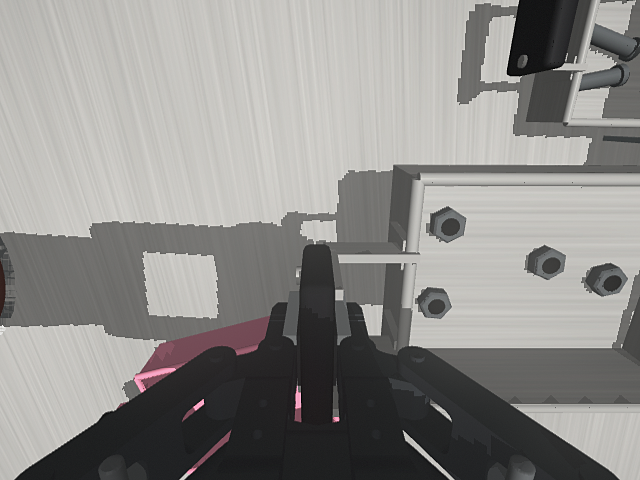

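Request:
drive_tool --series '[{"x": 0, "y": 0, "z": 0, "ax": 0, "ay": 0.25, "az": 0.25}, {"x": 0, "y": 0, "z": 0, "ax": 0, "ay": 0.6, "az": 0.6}, {"x": 0, "y": 0, "z": 0, "ax": 0, "ay": 0.95, "az": 0.95}, {"x": 0, "y": 0, "z": 0, "ax": 0, "ay": 1.3, "az": 1.3}, {"x": 0, "y": 0, "z": 0, "ax": 0, "ay": 1.65, "az": 1.65}]'

```text
time: 9.0
tool_pos: [0.4055, 0.0005, 0.1569]
tool_rot: [0.474, 0.593, 0.468, -0.452]
contact_force: [-0.1, -0.0, -8.7]
gripper_width: 0.131
```

Request:
drive_tool --series '[{"x": 0, "y": 0, "z": 0, "ax": 0, "ay": 0.35, "az": 0.35}, {"x": 0, "y": 0, "z": 0, "ax": 0, "ay": 0.7, "az": 0.7}, {"x": 0, "y": 0, "z": 0, "ax": 0, "ay": 1.05, "az": 1.05}, {"x": 0, "y": 0, "z": 0, "ax": 0, "ay": 1.4, "az": 1.4}, {"x": 0, "y": 0, "z": 0, "ax": 0, "ay": 1.7, "az": 1.7}]'

```text
time: 9.42
tool_pos: [0.4053, 0.0002, 0.1567]
tool_rot: [0.47, 0.658, 0.456, -0.371]
contact_force: [-0.6, 0.2, -8.0]
gripper_width: 0.132
```

```bash
python3 - <<'E'
from plan import *
p,Rt,s=tool();f=cam("wrist");cv2.imwrite("pics/w11.png",f["img"])
print(s["time"],p,Rt.as_matrix().round(4),s["contact_force"],s["ft_torque"],s["gripper_width"],s["joint_pos"])
E
```

```text
9.4167 [4.05335920e-01 1.83488191e-04 1.56655536e-01] [[ 0.3089  0.9493 -0.0587]
 [ 0.2518 -0.1411 -0.9574]
 [-0.9172  0.281  -0.2826]] [-0.5981287   0.23173853 -7.96241643] [-0.16408937  0.81946852  0.02086833] 0.13181483569588123 [-0.44575063 -0.7227805   2.37465989  0.38070788  1.32443493 -0.40435344]
```

View pics/w11.png

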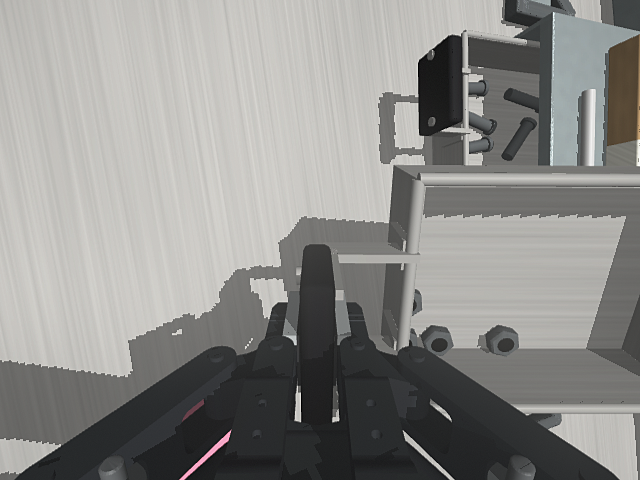

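Request:
drive_tool --series '[{"x": 0, "y": 0, "z": 0, "ax": 0, "ay": 0.35, "az": 0.35}, {"x": 0, "y": 0, "z": 0, "ax": 0, "ay": 0.7, "az": 0.7}, {"x": 0, "y": 0, "z": 0, "ax": 0, "ay": 1.05, "az": 1.05}, {"x": 0, "y": 0, "z": 0, "ax": 0, "ay": 1.35, "az": 1.35}, {"x": 0, "y": 0, "z": 0, "ax": 0, "ay": 1.55, "az": 1.55}]'

```text
time: 9.88
tool_pos: [0.4054, 0.0, 0.1565]
tool_rot: [0.462, 0.711, 0.441, -0.294]
contact_force: [-0.6, 0.6, -7.9]
gripper_width: 0.134
```

Request:
drive_tool --series '[{"x": 0, "y": 0, "z": 0, "ax": 0, "ay": 0, "az": 0}, {"x": 0, "y": 0, "z": 0, "ax": 0, "ay": 0, "az": 0}, {"x": 0, "y": 0, "z": 0, "ax": 0, "ay": 0, "az": 0}, {"x": 0, "y": 0, "z": 0, "ax": 0, "ay": 0, "az": 0}, {"x": 0, "y": 0, "z": 0, "ax": 0, "ay": 0, "az": 0}]'

```text
time: 10.3
tool_pos: [0.4063, 0.0006, 0.1581]
tool_rot: [0.463, 0.71, 0.442, -0.293]
contact_force: [0.1, -0.2, -8.2]
gripper_width: 0.132
```

```bash
python3 - <<'E'
from plan import *
p,Rt,s=tool();f=cam("wrist");cv2.imwrite("pics/w12.png",f["img"])
print(s["time"],p,Rt.as_matrix().round(4),s["contact_force"],s["ft_torque"],s["gripper_width"],s["joint_pos"])
print("tilt",np.degrees(np.arccos(-Rt.as_matrix()[2,0])))
f=cam("scene");a=f["img"][130:350,200:460];cv2.imwrite("pics/s12.png",cv2.resize(a,None,fx=2.7,fy=2.7,interpolation=cv2.INTER_CUBIC))
f=cam("top");a=f["img"][125:365,180:500];cv2.imwrite("pics/t12.png",cv2.resize(a,None,fx=2.5,fy=2.5,interpolation=cv2.INTER_CUBIC))
E
```

```text
10.3 [0.40629033 0.00056052 0.15811699] [[ 0.4379  0.899  -0.007 ]
 [ 0.3563 -0.1807 -0.9167]
 [-0.8254  0.399  -0.3995]] [ 0.10087945 -0.20595047 -8.15481647] [-0.29946251  1.0101956   0.03752457] 0.13193933844392802 [-0.58500936 -0.8114591   2.45993625  0.58716502  1.33679334 -0.57604808]
tilt 34.37325591642387
```

View pics/w12.png

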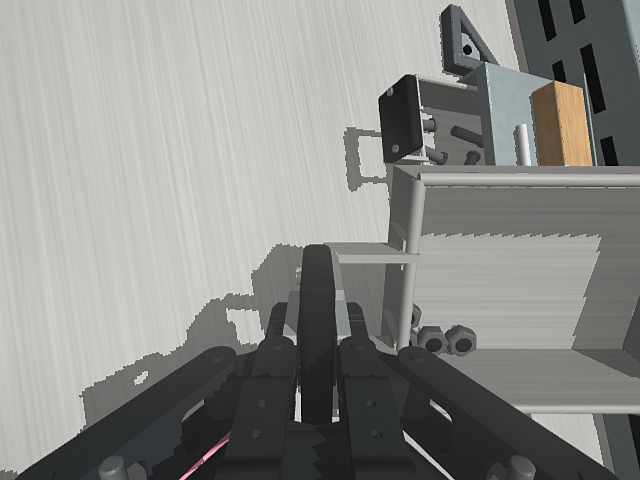

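View pics/s12.png

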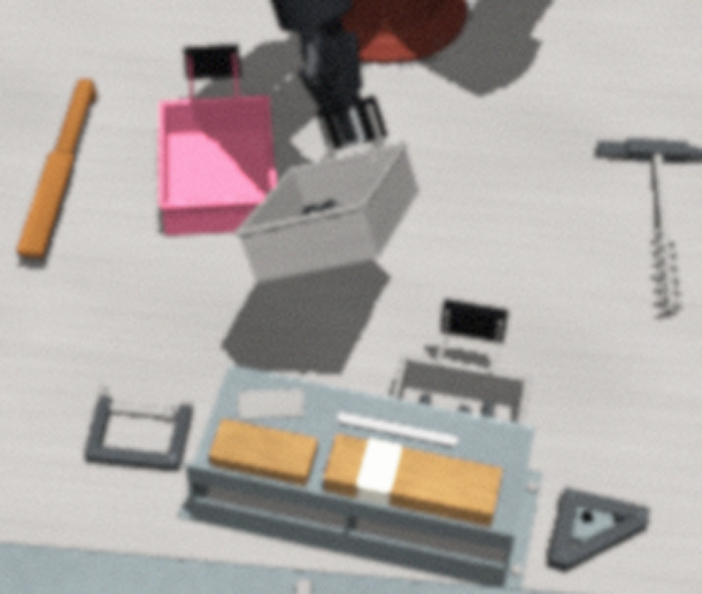

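View pics/t12.png

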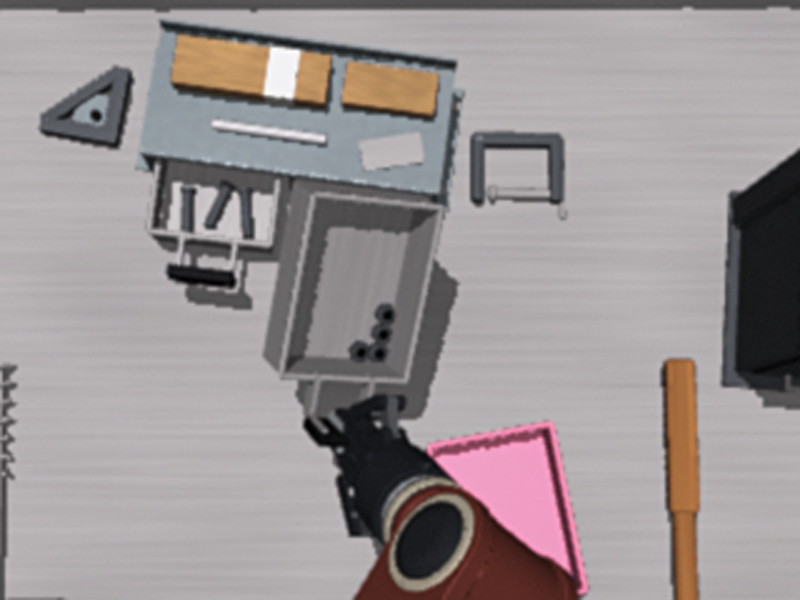

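```bash
python3 - <<'E'
from plan import *
f=cam("top");p,Rt,s=tool();M=Rt.as_matrix()
tx,ty,tz=M[:,1],-M[:,2],-M[:,0]
# tool at grasp: TCP offset: grip plate centre x; TCP .0504 above underside, lateral ~ (.544,-.0135) vs tcp(.5455,-.0145)
O=p-tz*.0504+tx*(.122-.001)
n=lambda P:np.array([(P-O)@tx,(P-O)@ty,(P-O)@tz])*1000
def onfloor(u,v,z):
    o,d=ray(f,u,v);k=((O+tz*z-o)@tz)/(d@tz);return n(o+k*d)
for q in[(386,315),(383,334),(379,354),(360,352)]:print(onfloor(180+q[0]/2.5,125+q[1]/2.5,.012).round(1))
for c in [(-.08,-.06,.05),(-.08,.06,.05),(.08,-.06,.05),(.08,.06,.05),(-.077,-.057,.003)]:
    P=O+c[0]*tx+c[1]*ty+c[2]*tz;print(P.round(3),((proj(f,P)-[180,125])*2.5).round(0))
print(s["joint_vel"].round(4),s["time"])
a=f["img"][190:290,270:370];cv2.imwrite("pics/t13.png",cv2.resize(a,None,fx=6,fy=6,interpolation=cv2.INTER_CUBIC))
E
```

```text
[-28.2 -47.2  12. ]
[-46.3 -48.   12. ]
[-65.6 -48.   12. ]
[-64.6 -28.8  12. ]
[ 0.443 -0.062  0.15 ] [405. 385.]
[0.444 0.048 0.198] [279. 379.]
[ 0.587 -0.091  0.214] [441. 211.]
[0.588 0.019 0.262] [312. 198.]
[ 0.466 -0.043  0.114] [382. 363.]
[-0.0007 -0.0009  0.002  -0.001  -0.0007 -0.0032] 10.5
```

View pics/t13.png

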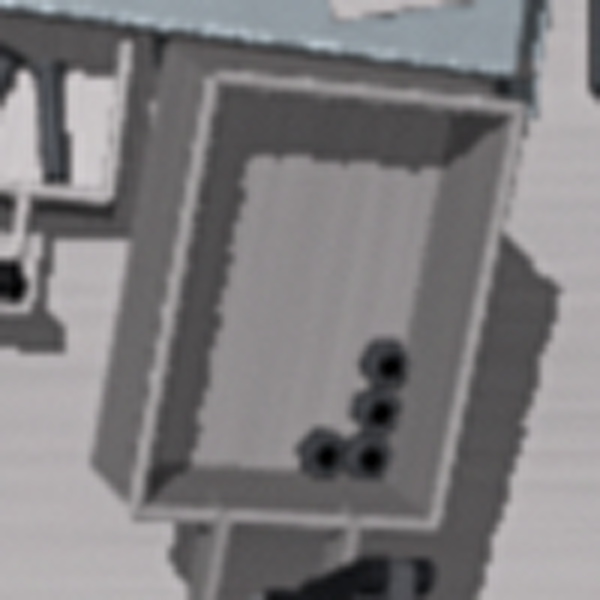

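```bash
python3 - <<'E'
from plan import *
print(workorder.job_done())
E
```

```text
the job is handed in; nothing more can be done
None
```

The nut tote is out from under the shelf and held up by the gripper alone. It is tilted about 34°, equally towards its grip end and the housing side (right), and I handed the job in at about 10.5 s.

- **Which tote:** the nuts were in the right-hand bay. I gripped its plate from above and pulled it about 140 mm straight out, level. That left its rear about 30 mm clear of the shelf edge.
- **Lift:** I then raised it about 110 mm and tilted it slowly. The lowest corner is still about 110 mm above the bench.
- **Nuts:** in the last pictures all four nuts lie touching each other, packed in an L in the right grip-end corner. One is in the corner, one along the front wall and two along the right wall. The farthest is about 50 mm from the corner, so it is a packed L rather than a tight cluster.
- **Stillness and forces:** the joints were practically still at the end. Force readings at the tool stayed around 10 N throughout, and the tote did not slip in the gripper.
- **Surroundings:** in the last pictures the stud tote, the pink look-alike and the tools in view lie where they were, and nothing has spilled.
- **Disagreements:** two views put the grip's top edge at 89 mm against the stated 92 mm. My yaw estimates ranged from about 5 to 7°; I used about 6°. Neither affected the grasp. My first drive calls were refused because rows need all six keys, and nothing moved then.

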